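# Strip the welding jig after a battery pack is welded

## Task

The small battery pack on the welding jig is finished, so strip the jig from the top down: stand the hold-down weight in its round cup, lay the copper mask on its cooling stand, lay the pack in the test cradle with its brass lugs towards the contact block, and last lay the insulating board on the scraping block. Each thing must lie flat and right way up inside the stops of its own place; lower them rather than drop them.

Things in the scene. Friction and masses are not known exactly. Their poses are not given: they have to be found in the camera images.
- weight_center (a point): Hold-down weight, top of the stack: turned steel disc 44 mm across and 24 mm high with a round knob on top (24 mm across, 35 to 52 mm above the underside), 52 mm high in all, 0.36 to 0.5 kg. The point is on its axis, 26 mm above its underside; z up. It stands on the middle of the mask between two 4 mm high ribs. Take it by the knob.
- mask_center (a point): Copper mask under the weight: plate 118 x 54 x 8 mm (x, y, z) with two weld windows and a 10 mm wide notch in the middle of each short end, 0.20 kg; two ribs stand 4 mm above its top beside the weight's seat. The point is the plate's centre, 4 mm above its underside; x along its length. Take it across its 54 mm width at the middle.
- pack_center (a point): Battery pack under the mask: block of blue cells, white top, aluminium end plates, 124 x 50 x 36 mm without the lugs, a 10 mm wide notch down the middle of each short end, 0.32 to 0.48 kg. The point is its centre, 18 mm above its underside; x along its length, towards the end with two brass lugs. Take it across its 50 mm width at the middle.
- pack_lugs (a point): Point midway between the pack's two brass terminal lugs, which stick out 15 mm from its +x end (lug tips 77 mm from the pack's centre, 28 mm above its underside).
- board_center (a point): Insulating board, bottom of the stack: dark brown bakelite plate 144 x 54 x 10 mm with a 10 mm wide notch in the middle of each short end, 0.11 kg. The point is its centre, 5 mm above its underside; x along its length. It overhangs the jig's pedestal by 7 mm on each long side: take it across its 54 mm width at the middle.
- jig: Welding jig (fixed): steel base 170 x 86 x 10 mm, pedestal 104 x 40 mm, top 30 mm up; two upright dowels 6 mm across, 57 mm either way along x from the middle, tops 90 mm up. Board, pack and mask lie on it one on another, x along the jig's x, the dowels in their end notches (2 mm play): lift each straight up until its underside clears the dowels. Origin: on the worktop under the middle.
- weight_cup: Weight cup (fixed): grey square base 86 x 86 mm with a round steel collar, 62 mm inside, 70 mm outside, rim 23 mm above the worktop; the rubber floor in it is 11 mm above the worktop. The weight belongs upright in it. Origin: on the worktop under the collar's middle. (Overhead a thin bar of the gantry, hard to see, crosses the whole table 0.58 m ahead of the robot, 0.55 to 0.64 m up: swing the arm below or short of it.)
- mask_stand: Cooling stand for the mask (fixed): aluminium base 152 x 84 x 6 mm, three fins along x (110 mm long, at y = 0 and +-14, tops 30 mm up), four steel pins 6 mm across (x = +-42, y = +-37 mm, tops 50 mm up), an upright stop at each end (inner faces x = +-67 mm, 43 mm up). The mask belongs flat on the fins, lengthwise along x, between pins and stops. Origin: on the worktop under its place's middle.
- test_cradle: Test cradle for the pack (fixed): steel base, two white rails (tops 14 mm up), white guide blocks (inner faces y = +-32, at x = +-37 to 51 mm, 37 mm up), steel stops at the -x end (x = -70 mm), black contact block with brass probes at the +x end (face x = 83 mm, 63 mm high with knobs). The pack belongs flat on the rails, along x, lugs to +x. Origin: on the worktop under the middle of its place.
- scrape_block: Scraping block for the board (fixed): grey base 176 x 90 x 8 mm, pale wooden block 128 x 40 mm, top 28 mm up, four steel side plates (inner faces y = +-34, at x = +-40 to 60 mm, 38 mm up), a steel plate at each end (inner faces x = +-79 mm, 42 mm up). The board belongs flat on the wood, lengthwise along x, between the plates. Origin: on the worktop under the block's middle.
Not all that is in view belongs to the job. What is shaped like the part that bears board_center but green or white is not meant.

How it is judged (in metres and radians):
On the way, in this order (a step that is already met when the one before it is completed fails the run):
1. the weight stands in its cup (horizontal distance between weight_center and weight_cup below 0.013 m and z of weight_center in the frame of weight_cup between 0.032 and 0.042 m and angle between weight_center's own z axis and vertical below 0.1 rad), for 0.2 s.
2. the mask lies on its cooling stand (horizontal distance between mask_center and mask_stand below 0.014 m and z of mask_center in the frame of mask_stand between 0.029 and 0.039 m and angle between mask_center's own z axis and vertical below 0.07 rad and angle between the x axis of mask_center and the x axis of mask_stand, either way round below 0.26 rad), for 0.2 s.
3. the pack lies in the test cradle, lugs to the contact block (horizontal distance between pack_center and test_cradle below 0.014 m and z of pack_center in the frame of test_cradle between 0.027 and 0.037 m and angle between pack_center's own z axis and vertical below 0.07 rad and angle between the x axis of pack_center and the x axis of test_cradle, either way round below 0.26 rad and x of pack_lugs in the frame of test_cradle above 0.05 m), for 0.2 s.
4. the board lies on the scraping block (horizontal distance between board_center and scrape_block below 0.014 m and z of board_center in the frame of scrape_block between 0.028 and 0.038 m and angle between board_center's own z axis and vertical below 0.07 rad and angle between the x axis of board_center and the x axis of scrape_block, either way round below 0.26 rad), for 0.2 s.
At the end, for the whole second after the job is handed in: All at rest: the weight upright on the floor of its cup (centre within 13 mm of the cup's, height within 5 mm), mask, pack and board each flat on its own place (centre within 14 mm, height within 5 mm, tilt under 4 degrees, lengthwise within 15 degrees), the pack's lugs at the contact-block end (all of step 1 and all of step 2 and all of step 3 and all of step 4 and linear speed of each of weight, mask, pack, board below 0.02 m/s and angular speed of each of weight, mask, pack, board below 0.2 rad/s); the robot touches nothing.
It fails at once if the weight is dropped (falls free faster than 0.7 m/s, some 25 mm of fall) (linear speed of weight above 0.7 m/s and contact force between the fingers and weight below 0.1 N).
It fails at once if the mask is dropped (falls free faster than 0.7 m/s, some 25 mm of fall) (linear speed of mask above 0.7 m/s and contact force between the fingers and mask below 0.1 N).
It fails at once if the pack is dropped (falls free faster than 0.7 m/s, some 25 mm of fall) (linear speed of pack above 0.7 m/s and contact force between the fingers and pack below 0.1 N).
It fails at once if the board is dropped (falls free faster than 0.7 m/s, some 25 mm of fall) (linear speed of board above 0.7 m/s and contact force between the fingers and board below 0.1 N).
It also fails if it takes over 118 s, if anything falls off the work surface, if the arm or the gripper's body presses on something with over 40 N, if the wrist force passes 120 N, or if a joint passes its speed limit or range.

## Robot

A 7-joint arm with a two-finger parallel gripper is mounted at the origin on a cart in front of the work surface, level with it; the furniture and walls round the work are solid. World frame = base frame: x ahead of the robot, y to its left, z up, the work surface at z = 0. Lengths are in mm, angles in rad, forces in N, time in s.
With the tool pointing down it reaches from about 400 to 875 mm from the base axis. Payload 4.4 kg.
Tool frame: the origin (TCP) lies on the centre line of the jaws, within the pads' length; the fingertips stand 11 mm ahead of it and the grasp point (between the pads) lies 8 mm behind it (ctrl.tips_ahead is the distance from the TCP to the fingertips, in mm); z points along the fingers, y is the line along which they close (so a half turn about z gives the same grasp; the last joint's range is limited). The gripper opens to 85 mm and grips with 20 to 120 N. Pads are 22 mm wide; open, the fingers measure 114 mm over their backs; the gripper's body (76 mm by 85 mm) begins 54 mm behind the grasp point. The pads swing forward as they close: fully open they stand 13 mm farther back than shut.
Start: joints at [-1.222, 0.628, 0.038, 1.517, -0.027, 0.996, -0.02], TCP at [261.933, 594.902, 242.313] pointing down, gripper open.
Joint ranges: [-3.06, 3.06], [-0.37, 2.12], [-1.25, 1.32], [0.18, 2.47], [-1.1, 4.24], [0.23, 1.98], [-2.94, 2.94]. Speed limits (rad/s): [2.57, 2.57, 3.14, 3.14, 3.14, 3.14, 3.14].

## Interface

Orientations are given as [roll, pitch, yaw] about the fixed x, y, z axes, in that order (R = Rz(yaw) Ry(pitch) Rx(roll)).
In Python, from cell import ctrl, eyes, job gives the robot as it stands. The module is installed in compiled form; this text tells all that it offers.
- The arm moves only by the tool carry_out, never from a script. Its argument "moves" is a list of rows, each an object of numbers: "tx", "ty", "tz": the shift along the tool's x, y, z as a fraction of full scale; "twist": the turn about the tool's z as a fraction of full scale; "fingers": the opening, from 0 (shut) to 1 (fully open). In form: [{"tx": .., "ty": .., "tz": .., "twist": .., "fingers": ..}, ...]. A call has 1 to 12 rows; each row shifts and turns the commanded pose from where the row before left it, along the tool's axes as they then stand; what a row does not reach is not made up. Full scale, the value 1, is 0.3 m for a shift and pi rad for a turn. A row lasts 1/8 s, in which the tool goes at most 62.5 mm and 10.7 degrees, less where a joint would pass 70% of its speed; a pose out of reach is approached as far as the arm can. A call with a number of a shift or a turn outside -1 to 1 is refused whole. A call with a gripper value outside its range is refused whole. The fingers move at their own pace and stop on an object; the grip force is fixed at half the most. Time passes only in rows, so rows that do not move let the fingers close. It gives the time, the measured TCP pose, the force, the opening and the grip force at its end, in the units of the state.
- ctrl.read_state(): the state, without advancing time (a new reading comes with each control period).
- eyes.get_image(name): name is "scene" or "top"; returns a dict with "color" (420x560x3 uint8, blue, green, red), "fovy" (degrees; the focal length in pixels is half the picture's height over the tangent of half this angle, whatever the lens; pixels are square), "cx", "cy" (the principal point, pixels), "world_from_camera" (4x4, takes a point from camera to world coordinates). Camera axes: x right, y up, looking along -z (the intrinsics and any distortion apply to the point x, -y, -z); pixel columns grow to the right and rows downward; lengths in mm; the calibration is good to about 2 mm. A picture is of the moment at which its call begins. There is no depth.
- job.finish_job(): hands the job in; it is judged then, once.
The state is a dict: "clock": time; "qpos": joint angles; "qd": joint speeds; "tau": joint torques, N m; "eef_pos": TCP position; "tool_rot": TCP orientation; "force": force on the tool from outside, world axes, zero at the start; "torque": the same for the moment, N m; "width": finger opening in mm; "gripper_force": force on a finger pad.
Only numpy, scipy, OpenCV 4.12 (cv2) and the standard library are available. Lean on these libraries where they do the work, as an engineer would, in place of code of your own. Each camera call takes 0.05 s, during which the arm holds its last target. There are 200 camera calls.

## Working session

There is one attempt and no reset: what is moved stays moved. The work goes in short steps, Python scripts to look and compute and a tool call to move; the robot and the scene stay as the last step left them, time stands still between calls to the robot, and variables do not carry over. Pictures are saved under pics/ and viewed, at most 14 in all, crops included, and the job is handed in when it is done.

Besides the shell and the picture viewer there is one more tool, called after ">>>" as name(argument=value, ...), one argument or row to a line, values as JSON. carry_out: Moves the arm, as the interface text tells. Its arguments: {"type":"object","properties":{"moves":{"type":"array","items":{"type":"object","properties":{"tx":{"type":"number","minimum":-1,"maximum":1},"ty":{"type":"number","minimum":-1,"maximum":1},"tz":{"type":"number","minimum":-1,"maximum":1},"twist":{"type":"number","minimum":-1,"maximum":1},"fingers":{"type":"number"}}}}},"required":["moves"]}

```bash
mkdir -p pics; python3 - <<'E'
from cell import ctrl,eyes
import cv2,numpy as np
for n in("scene","top"):
    im=eyes.get_image(n); cv2.imwrite(f"pics/{n}0.png",im["color"]); print(n,{k:v for k,v in im.items() if k!="color"})
s=ctrl.read_state(); print(s, ctrl.tips_ahead)
E
```

```text
scene {'fovy': 57.15046358346424, 'cx': 283.758952493749, 'cy': 209.7809522008885, 'world_from_camera': array([[ 5.75997239e-01,  5.97700883e-01, -5.57656556e-01,
         2.88557048e+01],
       [-8.17289987e-01,  4.07505861e-01, -4.07401583e-01,
        -4.57989533e+02],
       [-1.62559709e-02,  6.90429307e-01,  7.23217198e-01,
         8.51405987e+02],
       [ 0.00000000e+00,  0.00000000e+00,  0.00000000e+00,
         1.00000000e+00]])}
top {'fovy': 48.13820147932041, 'cx': 275.625043955367, 'cy': 207.06559189669787, 'world_from_camera': array([[-1.21836102e-02,  9.97396435e-01, -7.10767986e-02,
         5.18657803e+02],
       [-9.99899997e-01, -1.26629042e-02, -6.29662089e-03,
        -3.38866426e+01],
       [-7.18026592e-03,  7.09929751e-02,  9.97450972e-01,
         1.58334551e+03],
       [ 0.00000000e+00,  0.00000000e+00,  0.00000000e+00,
         1.00000000e+00]])}
{'clock': 0.1, 'qpos': array([-1.22180222,  0.62925311,  0.03847312,  1.51826632, -0.02703679,
        0.99630189, -0.02002608]), 'qd': array([ 0.00133248, -0.00187998,  0.00193301, -0.00236767, -0.00053337,
       -0.00020623, -0.00125912]), 'tau': array([ 3.11401105e-03, -5.64527607e+01,  1.23018421e+00, -1.93972796e+01,
        1.11648950e-02,  5.40347464e-03, -3.12052600e-05]), 'eef_pos': array([261.71021293, 594.39432357, 241.48241537]), 'tool_rot': array([-3.13988245e+00,  3.07860272e-06,  2.72672955e+00]), 'force': array([-1.12912765, -0.47591321,  0.2725388 ]), 'torque': array([ 0.02499628, -0.0176278 , -0.02047619]), 'gripper_force': 0.0, 'width': 85.63568159687408} 11.0
```

View pics/scene0.png

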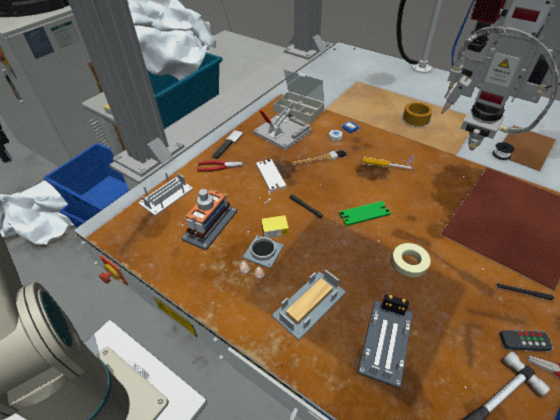

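View pics/top0.png

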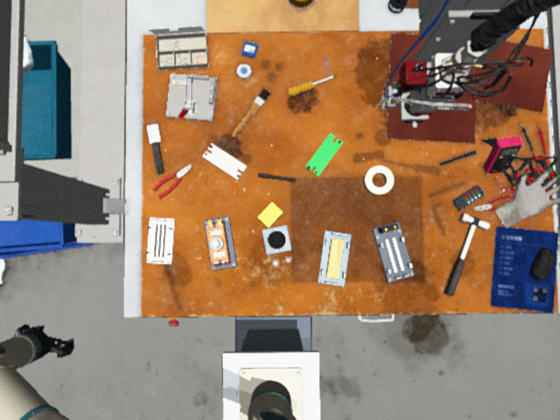

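The top view shows, left to right: finned mask stand (160,240), jig with stack (220,243), weight cup (277,240), scraping block with pale wood (335,258), and test cradle (394,252), whose black contact block is at the far end (385,229). The white plate (223,160) and green plate (323,155) are board-shaped decoys. The real board is the dark one at the bottom of the jig stack. I'll enlarge both views to confirm this.

```bash
python3 - <<'E'
import cv2,numpy as np
t=cv2.imread("pics/top0.png"); s=cv2.imread("pics/scene0.png")
a=cv2.resize(t[205:295,140:300],None,fx=5,fy=5,interpolation=cv2.INTER_CUBIC)
b=cv2.resize(t[215:295,300:430],None,fx=6,fy=6,interpolation=cv2.INTER_CUBIC)
c=cv2.resize(s[165:285,130:290],None,fx=5,fy=5,interpolation=cv2.INTER_CUBIC)
for n,i in zip("abc",(a,b,c)): cv2.imwrite(f"pics/crop_{n}.png",i)
E
```

```text
(no output)
```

View pics/crop_a.png

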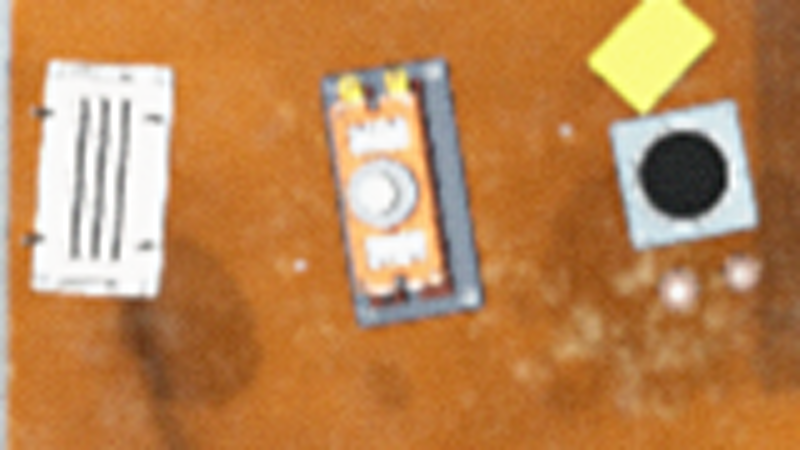

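View pics/crop_b.png

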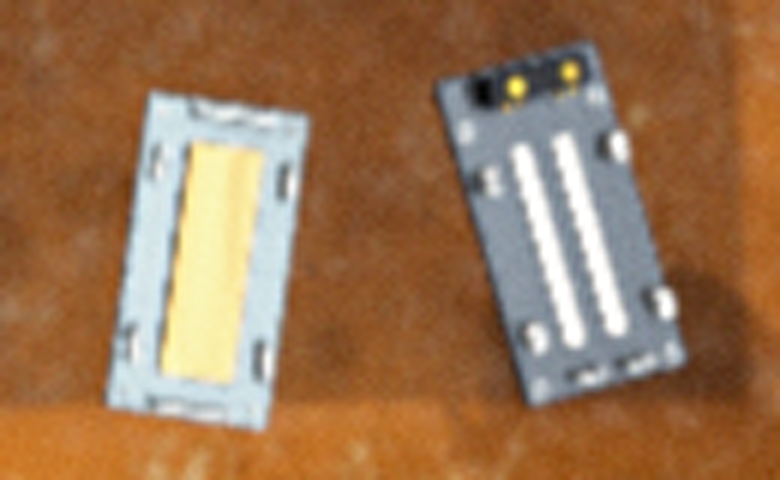

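View pics/crop_c.png

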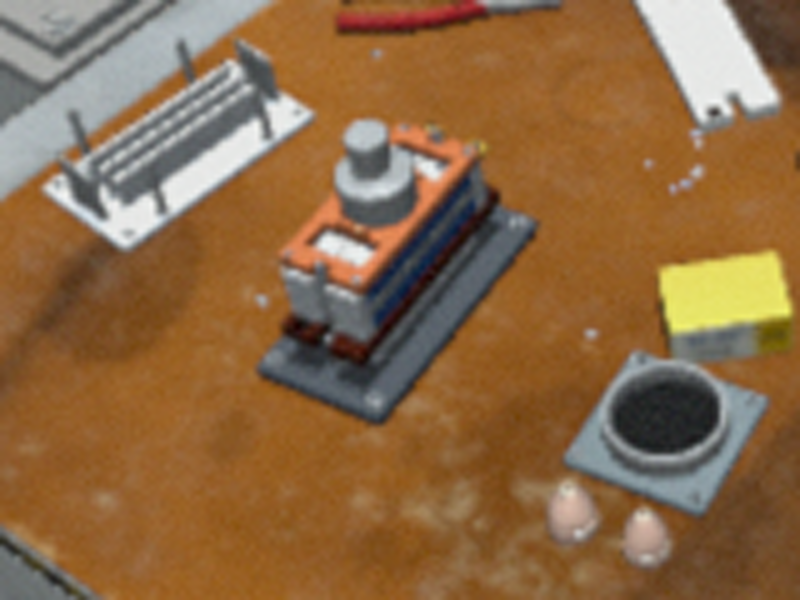

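The crops confirm it: the brown board lies under the blue pack on the jig, with the brass lugs at the far end. The contact block is also at the cradle's far end. I'll compute poses from the base corners and check them against the known sizes.

```bash
cat > h.py <<'E'
import numpy as np
K={}
def cam(im):
    f=210/np.tan(np.radians(im["fovy"])/2); return f,im["cx"],im["cy"],im["world_from_camera"]
def ray(c,uv,z):
    f,cx,cy,T=c; uv=np.atleast_2d(uv).astype(float)
    d=np.c_[(uv[:,0]-cx)/f,-(uv[:,1]-cy)/f,-np.ones(len(uv))]@T[:3,:3].T
    o=T[:3,3]; return o+d*((z-o[2])/d[:,2])[:,None]
def proj(c,P):
    f,cx,cy,T=c; q=(np.atleast_2d(P)-T[:3,3])@T[:3,:3]
    return np.c_[cx+f*q[:,0]/-q[:,2],cy-f*q[:,1]/-q[:,2]]
E
python3 - <<'E'
from h import *
from cell import eyes
im={n:eyes.get_image(n) for n in("top","scene")}
import pickle; pickle.dump({n:cam(i) for n,i in im.items()},open("cams.pkl","wb"))
c=cam(im["top"]); cs=cam(im["scene"])
def up(p,f,o): return (np.array(p)+.5)/f-.5+np.array(o)
A=lambda *p:up(p,5,(140,205)); B=lambda *p:up(p,6,(300,215)); C=lambda *p:up(p,5,(130,165))
def rect(n,uv,z,cc=c):
    P=ray(cc,uv,z)[:,:2]; m=P.mean(0); l=((P[0]+P[1])-(P[2]+P[3]))/2; w=((P[0]+P[3])-(P[1]+P[2]))/2
    print(n,m.round(1),"len",np.linalg.norm(l).round(1),"wid",np.linalg.norm(w).round(1),"yaw",np.degrees(np.arctan2(l[1],l[0])).round(1),"yw",(np.degrees(np.arctan2(w[1],w[0]))-90).round(1))
rect("stand",A((48,62),(173,68),(158,297),(33,290)),6)
rect("jig",A((323,73),(444,58),(483,302),(360,325)),10)
rect("cupbase",A((611,124),(735,101),(758,225),(636,249)),8)
rect("scrape",B((150,92),(311,116),(265,430),(107,404)),8)
rect("wood",B((192,141),(263,151),(235,383),(162,373)),28)
rect("cradle",B((435,82),(590,40),(688,362),(535,405)),8)
rect("rails",B((513,145),(569,133),(625,333),(571,347)),14)
print("cup floor",ray(c,A((683,174)),11), "knob top",ray(c,A((378,192)),0+30+10+36+8+52), ray(c,A((383,193)),30+10+36+8+24))
# scene view
rect("stand s",C((238,65),(314,115),(132,248),(45,190)),6,cs)
rect("jig s",C((450,160),(537,220),(378,421),(260,371)),10,cs)
print("s cup",ray(cs,C((665,413)),23), "knob top",ray(cs,C((366,133)),136),"disc",ray(cs,C((374,183)),108))
E
```

```text
stand [524.  364.4] len 153.0 wid 84.2 yaw -3.5 yw -3.7
jig [514.8 163. ] len 167.4 wid 82.4 yaw 8.5 yw 8.1
cupbase [522.1 -25.9] len 84.6 wid 83.7 yaw 10.2 yw 10.1
scrape [ 458.7 -217.3] len 174.8 wid 89.4 yaw -9.3 yw -9.6
wood [ 458.5 -217.5] len 127.6 wid 39.7 yaw -8.4 yw -8.6
cradle [ 477.5 -413.8] len 185.6 wid 88.9 yaw 15.5 yw 14.6
rails [ 467.9 -416.3] len 114.5 wid 31.3 yaw 14.2 yw 12.5
cup floor [[522.52453322 -24.5613588   11.        ]] knob top [[513.46970378 162.24630235 136.        ]] [[512.70668408 162.90798609 108.        ]]
stand s [524.3 362.6] len 149.5 wid 79.9 yaw -4.2 yw -3.5
jig s [517.  162.5] len 180.6 wid 79.4 yaw 8.3 yw 0.8
s cup [[520.06525332 -24.85502622  23.        ]] knob top [[513.95041643 165.84022885 136.        ]] disc [[506.23970596 158.98546425 108.        ]]
```

```bash
cat > nav.py <<'E'
import sys,numpy as np
from cell import ctrl
x,y,z,yaw=map(float,sys.argv[1:5])
s=ctrl.read_state(); p=np.array(s["eef_pos"]); r=s["tool_rot"][2]; d=np.array([x,y,z])-p
dy=(yaw-np.degrees(r)+180)%360-180
print("t",round(s["clock"],2),"pos",p.round(1),"yaw",np.degrees(r).round(1),"w",round(s["width"],1),"gf",round(s["gripper_force"],1),"F",np.round(s["force"],1),"q",np.round(s["qpos"],2))
c,n=np.cos(r),np.sin(r)
print("units tx %.4f ty %.4f tz %.4f twist %.4f"%((d[0]*c+d[1]*n)/300,(d[0]*n-d[1]*c)/300,-d[2]/300,-dy/180))
E
python3 nav.py 513.8 163 185 8.3
python3 - <<'E'
import pickle;from h import *
c=pickle.load(open("cams.pkl","rb"))["top"]
B=lambda *p:(np.array(p)+.5)/6-.5+np.array((300,215))
P=ray(c,B((490,182),(615,148),(662,302),(535,338)),37)[:,:2]; print(P.mean(0),P)
l=(P[0]+P[1]-P[2]-P[3]); print(np.degrees(np.arctan2(l[1],l[0])))
P=ray(c,B((516,87),(570,71)),63); print(P)
P=ray(c,B((585,376),(638,362)),30); print(P)
E
```

```text
t 0.2 pos [261.8 594.5 241.7] yaw 156.2 w 85.5 gf 0.0 F [ 0.7  0.2 -0.5] q [-1.22  0.63  0.04  1.52 -0.03  1.   -0.02]
units tx -1.3486 ty -0.9779 tz 0.1891 twist 0.8218
[ 466.93667261 -413.90535987] [[ 500.25010718 -368.35214561]
 [ 517.92015948 -436.99302849]
 [ 434.09898145 -459.88698055]
 [ 415.47744233 -390.38928481]]
14.922765531895058
[[ 551.29090984 -378.11531534   63.        ]
 [ 559.52796795 -407.35314577   63.        ]]
[[ 394.12324137 -418.61705271   30.        ]
 [ 401.35974426 -447.69903462   30.        ]]
```

>>> carry_out(
  moves=[
    {"tx":0,"ty":0,"tz":0.09,"twist":0,"fingers":1},
    {"tx":0,"ty":0,"tz":0.09,"twist":0,"fingers":1},
    {"tx":-0.06,"ty":-0.044,"tz":0,"twist":0,"fingers":1},
    {"tx":-0.12,"ty":-0.088,"tz":0,"twist":0,"fingers":1},
    {"tx":-0.12,"ty":-0.088,"tz":0,"twist":0,"fingers":1},
    {"tx":-0.12,"ty":-0.088,"tz":0,"twist":0,"fingers":1},
    {"tx":-0.12,"ty":-0.088,"tz":0,"twist":0,"fingers":1},
  ],
)

```text
clock: 1.08
eef_pos: [363.0, 419.6, 188.3]
tool_rot: [3.142, 0.0, 2.727]
force: [0.2, 0.0, 0.6]
width: 85.4
gripper_force: 0.0
```

>>> carry_out(
  moves=[
    {"tx":-0.11,"ty":-0.079,"tz":0,"fingers":1},
    {"tx":-0.11,"ty":-0.079,"tz":0,"fingers":1},
    {"tx":-0.11,"ty":-0.079,"tz":0,"fingers":1},
    {"tx":-0.11,"ty":-0.079,"tz":0,"fingers":1},
    {"tx":-0.11,"ty":-0.079,"tz":0,"fingers":1},
    {"tx":-0.11,"ty":-0.079,"tz":0,"fingers":1},
    {"tx":-0.11,"ty":-0.079,"tz":0,"fingers":1},
    {"tx":-0.035,"ty":-0.027,"tz":0,"fingers":1},
    {"twist":0.055,"fingers":1},
    {"twist":0.055,"fingers":1},
    {"twist":0.055,"fingers":1},
    {"twist":0.055,"fingers":1},
  ],
)

```text
validation failed for argument at $.mo...
```

>>> carry_out(
  moves=[
    {"twist":0.055,"fingers":1},
    {"twist":0.055,"fingers":1},
    {"twist":0.055,"fingers":1},
    {"twist":0.055,"fingers":1},
    {"twist":0.055,"fingers":1},
    {"twist":0.055,"fingers":1},
    {"twist":0.055,"fingers":1},
    {"twist":0.055,"fingers":1},
    {"twist":0.055,"fingers":1},
    {"twist":0.055,"fingers":1},
    {"twist":0.052,"fingers":1},
    {"fingers":1},
  ],
)

```text
validation failed for argument at $.mo...
```

```bash
python3 nav.py 514 163 123 8.3; python3 - <<'E'
from cell import eyes
import cv2
im=eyes.get_image("scene")["color"]; cv2.imwrite("pics/s1.png",cv2.resize(im[100:300,100:360],None,fx=3,fy=3,interpolation=cv2.INTER_CUBIC))
E
```

```text
t 1.07 pos [363.  419.6 188.3] yaw 156.2 w 85.4 gf 0.0 F [0.2 0.  0.6] q [-0.92  0.56  0.02  1.84 -0.02  0.74  0.26]
units tx -0.8054 ty -0.5799 tz 0.2175 twist 0.8219
```

View pics/s1.png

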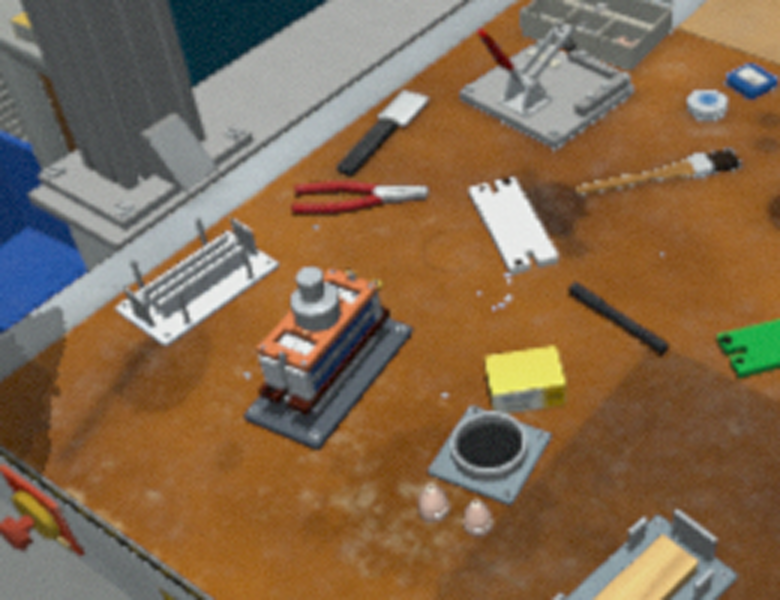

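The stack is undisturbed and the arm isn't in this crop yet. Both calls were refused, apparently because every row needs all five fields.

>>> carry_out(
  moves=[
    {"tx":-0.11,"ty":-0.079,"tz":0,"twist":0,"fingers":1},
    {"tx":-0.11,"ty":-0.079,"tz":0,"twist":0,"fingers":1},
    {"tx":-0.11,"ty":-0.079,"tz":0,"twist":0,"fingers":1},
    {"tx":-0.11,"ty":-0.079,"tz":0,"twist":0,"fingers":1},
    {"tx":-0.11,"ty":-0.079,"tz":0,"twist":0,"fingers":1},
    {"tx":-0.11,"ty":-0.079,"tz":0,"twist":0,"fingers":1},
    {"tx":-0.11,"ty":-0.079,"tz":0,"twist":0,"fingers":1},
    {"tx":-0.035,"ty":-0.027,"tz":0,"twist":0,"fingers":1},
    {"tx":0,"ty":0,"tz":0,"twist":0.055,"fingers":1},
    {"tx":0,"ty":0,"tz":0,"twist":0.055,"fingers":1},
    {"tx":0,"ty":0,"tz":0,"twist":0.055,"fingers":1},
    {"tx":0,"ty":0,"tz":0,"twist":0.055,"fingers":1},
  ],
)

```text
clock: 2.62
eef_pos: [512.5, 165.8, 188.2]
tool_rot: [-3.141, -0.001, 2.032]
force: [-0.5, -0.4, -0.5]
width: 85.3
gripper_force: 0.0
```

>>> carry_out(
  moves=[
    {"tx":0,"ty":0,"tz":0,"twist":0.055,"fingers":1},
    {"tx":0,"ty":0,"tz":0,"twist":0.055,"fingers":1},
    {"tx":0,"ty":0,"tz":0,"twist":0.055,"fingers":1},
    {"tx":0,"ty":0,"tz":0,"twist":0.055,"fingers":1},
    {"tx":0,"ty":0,"tz":0,"twist":0.055,"fingers":1},
    {"tx":0,"ty":0,"tz":0,"twist":0.055,"fingers":1},
    {"tx":0,"ty":0,"tz":0,"twist":0.055,"fingers":1},
    {"tx":0,"ty":0,"tz":0,"twist":0.055,"fingers":1},
    {"tx":0,"ty":0,"tz":0,"twist":0.055,"fingers":1},
    {"tx":0,"ty":0,"tz":0,"twist":0.055,"fingers":1},
    {"tx":0,"ty":0,"tz":0,"twist":0.052,"fingers":1},
    {"tx":0,"ty":0,"tz":0,"twist":0,"fingers":1},
  ],
)

```text
clock: 4.12
eef_pos: [512.5, 165.7, 187.9]
tool_rot: [-3.141, 0.001, 0.148]
force: [0.6, -0.3, -0.3]
width: 85.1
gripper_force: 0.0
```

```bash
python3 nav.py 514 163 123 8.3; python3 - <<'E'
from cell import eyes
import cv2
im=eyes.get_image("scene")["color"]; cv2.imwrite("pics/s2.png",cv2.resize(im[100:300,100:360],None,fx=3,fy=3,interpolation=cv2.INTER_CUBIC))
E
```

```text
t 4.12 pos [512.5 165.7 187.9] yaw 8.5 w 85.1 gf 0.0 F [ 0.6 -0.3 -0.3] q [-0.84  0.66  0.75  1.9  -0.6   0.83 -1.19]
units tx 0.0035 ty 0.0098 tz 0.2162 twist 0.0010
```

View pics/s2.png

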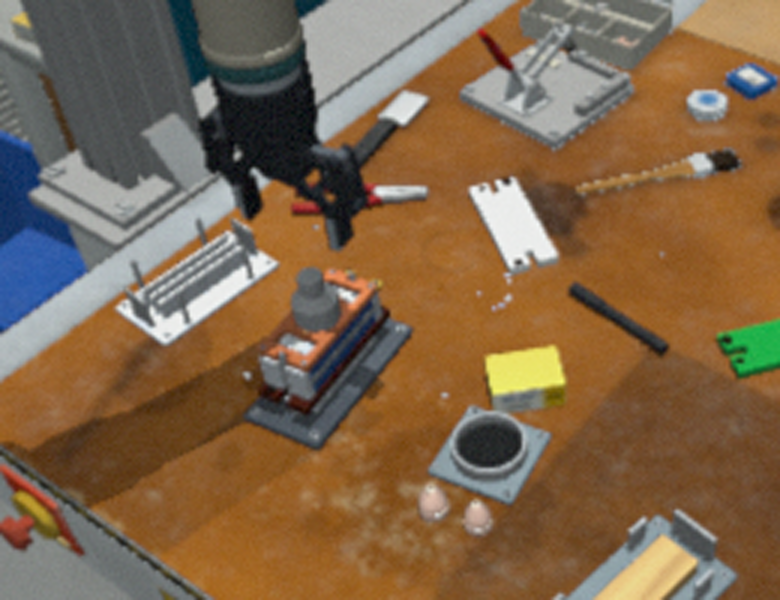

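The open gripper is above the weight (knob at (312,280)), with the jaws lined up across the stack. Descending to grip.

>>> carry_out(
  moves=[
    {"tx":0.0035,"ty":0.0098,"tz":0.05,"twist":0,"fingers":1},
    {"tx":0,"ty":0,"tz":0.05,"twist":0,"fingers":1},
    {"tx":0,"ty":0,"tz":0.05,"twist":0,"fingers":1},
    {"tx":0,"ty":0,"tz":0.04,"twist":0,"fingers":1},
    {"tx":0,"ty":0,"tz":0.026,"twist":0,"fingers":1},
    {"tx":0,"ty":0,"tz":0,"twist":0,"fingers":0.6},
    {"tx":0,"ty":0,"tz":0,"twist":0,"fingers":0.3},
    {"tx":0,"ty":0,"tz":0,"twist":0,"fingers":0.1},
    {"tx":0,"ty":0,"tz":0,"twist":0,"fingers":0},
    {"tx":0,"ty":0,"tz":0,"twist":0,"fingers":0},
    {"tx":0,"ty":0,"tz":0,"twist":0,"fingers":0},
    {"tx":0,"ty":0,"tz":0,"twist":0,"fingers":0},
  ],
)

```text
clock: 5.68
eef_pos: [514.9, 162.6, 124.1]
tool_rot: [-3.14, -0.001, 0.145]
force: [-1.9, 3.3, 6.1]
width: 21.9
gripper_force: 58.7
```

```bash
python3 nav.py 522 -25 150 8.3
```

```text
t 5.67 pos [514.9 162.6 124.1] yaw 8.3 w 21.9 gf 58.7 F [-1.9  3.3  6.1] q [-0.77  0.74  0.65  1.95 -0.7   0.7  -1.11]
units tx -0.0670 ty 0.6223 tz -0.0862 twist 0.0001
```

>>> carry_out(
  moves=[
    {"tx":0,"ty":0,"tz":-0.02,"twist":0,"fingers":0},
    {"tx":0,"ty":0,"tz":-0.03,"twist":0,"fingers":0},
    {"tx":0,"ty":0,"tz":-0.03,"twist":0,"fingers":0},
    {"tx":0,"ty":0,"tz":0,"twist":0,"fingers":0},
  ],
)

```text
clock: 6.18
eef_pos: [515.2, 161.5, 148.3]
tool_rot: [3.142, -0.002, 0.144]
force: [-0.2, 0.1, -3.7]
width: 22.0
gripper_force: 59.0
```

```bash
python3 nav.py 522 -25 150 8.3; python3 - <<'E'
from cell import eyes
import cv2
im=eyes.get_image("scene")["color"]; cv2.imwrite("pics/s3.png",cv2.resize(im[120:270,120:320],None,fx=4,fy=4,interpolation=cv2.INTER_CUBIC))
E
```

```text
t 6.17 pos [515.2 161.5 148.3] yaw 8.3 w 22.0 gf 59.0 F [-0.2  0.1 -3.7] q [-0.79  0.71  0.69  1.93 -0.66  0.74 -1.14]
units tx -0.0670 ty 0.6184 tz -0.0058 twist -0.0002
```

View pics/s3.png

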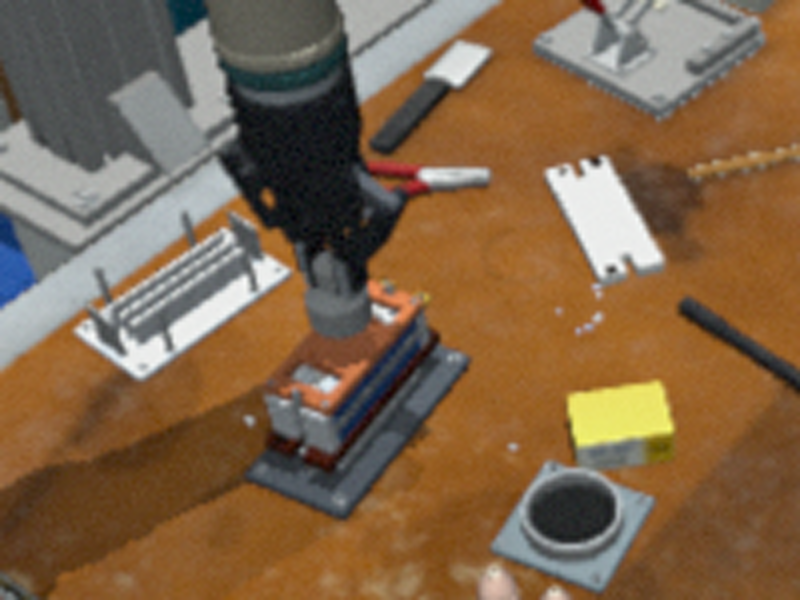

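The weight hangs upright in the jaws and the mask stayed on the stack. Carrying it to the cup.

>>> carry_out(
  moves=[
    {"tx":-0.005,"ty":0.03,"tz":0,"twist":0,"fingers":0},
    {"tx":-0.007,"ty":0.06,"tz":0,"twist":0,"fingers":0},
    {"tx":-0.007,"ty":0.07,"tz":0,"twist":0,"fingers":0},
    {"tx":-0.007,"ty":0.07,"tz":0,"twist":0,"fingers":0},
    {"tx":-0.007,"ty":0.07,"tz":0,"twist":0,"fingers":0},
    {"tx":-0.007,"ty":0.07,"tz":0,"twist":0,"fingers":0},
    {"tx":-0.007,"ty":0.07,"tz":0,"twist":0,"fingers":0},
    {"tx":-0.007,"ty":0.07,"tz":0,"twist":0,"fingers":0},
    {"tx":-0.007,"ty":0.06,"tz":0,"twist":0,"fingers":0},
    {"tx":-0.006,"ty":0.03,"tz":0,"twist":0,"fingers":0},
    {"tx":0,"ty":0.018,"tz":0,"twist":0,"fingers":0},
    {"tx":0,"ty":0,"tz":0,"twist":0,"fingers":0},
  ],
)

```text
clock: 7.72
eef_pos: [521.5, -24.7, 147.4]
tool_rot: [-3.141, 0.0, 0.144]
force: [0.2, 0.1, -4.6]
width: 22.0
gripper_force: 59.1
```

```bash
python3 nav.py 522 -25 54 8.3
```

```text
t 7.72 pos [521.5 -24.7 147.4] yaw 8.3 w 22.0 gf 59.1 F [ 0.2  0.1 -4.6] q [-0.43  0.68  0.65  1.98 -0.63  0.7  -0.8 ]
units tx 0.0015 ty 0.0012 tz 0.3115 twist -0.0001
```

>>> carry_out(
  moves=[
    {"tx":0.0015,"ty":0.001,"tz":0.04,"twist":0,"fingers":0},
    {"tx":0,"ty":0,"tz":0.06,"twist":0,"fingers":0},
    {"tx":0,"ty":0,"tz":0.06,"twist":0,"fingers":0},
    {"tx":0,"ty":0,"tz":0.05,"twist":0,"fingers":0},
    {"tx":0,"ty":0,"tz":0.04,"twist":0,"fingers":0},
    {"tx":0,"ty":0,"tz":0.03,"twist":0,"fingers":0},
    {"tx":0,"ty":0,"tz":0.02,"twist":0,"fingers":0},
    {"tx":0,"ty":0,"tz":0.01,"twist":0,"fingers":0},
    {"tx":0,"ty":0,"tz":0,"twist":0,"fingers":0},
  ],
)

```text
clock: 8.85
eef_pos: [522.1, -25.1, 54.6]
tool_rot: [-3.142, -0.0, 0.144]
force: [0.9, 0.1, -5.0]
width: 21.7
gripper_force: 59.1
```

>>> carry_out(
  moves=[
    {"tx":0,"ty":0,"tz":0.005,"twist":0,"fingers":0},
    {"tx":0,"ty":0,"tz":0.005,"twist":0,"fingers":0},
    {"tx":0,"ty":0,"tz":0,"twist":0,"fingers":0},
  ],
)

```text
clock: 9.22
eef_pos: [521.9, -25.0, 51.5]
tool_rot: [-3.141, 0.0, 0.144]
force: [-0.2, 0.5, -4.2]
width: 21.6
gripper_force: 59.1
```

>>> carry_out(
  moves=[
    {"tx":0,"ty":0,"tz":0.004,"twist":0,"fingers":0},
    {"tx":0,"ty":0,"tz":0.004,"twist":0,"fingers":0},
    {"tx":0,"ty":0,"tz":0,"twist":0,"fingers":0},
  ],
)

```text
clock: 9.6
eef_pos: [522.2, -24.8, 51.0]
tool_rot: [-3.14, -0.002, 0.144]
force: [-4.0, 2.2, 15.8]
width: 21.8
gripper_force: 61.0
```

>>> carry_out(
  moves=[
    {"tx":0,"ty":0,"tz":-0.004,"twist":0,"fingers":0},
    {"tx":0,"ty":0,"tz":0,"twist":0,"fingers":0.4},
    {"tx":0,"ty":0,"tz":0,"twist":0,"fingers":0.8},
    {"tx":0,"ty":0,"tz":0,"twist":0,"fingers":0.9},
    {"tx":0,"ty":0,"tz":0,"twist":0,"fingers":0.9},
    {"tx":0,"ty":0,"tz":-0.05,"twist":0,"fingers":1},
    {"tx":0,"ty":0,"tz":-0.1,"twist":0,"fingers":1},
    {"tx":0,"ty":0,"tz":-0.1,"twist":0,"fingers":1},
    {"tx":0,"ty":0,"tz":-0.05,"twist":0,"fingers":1},
    {"tx":0,"ty":0,"tz":0,"twist":0,"fingers":1},
  ],
)

```text
clock: 10.85
eef_pos: [522.6, -24.9, 141.3]
tool_rot: [3.141, -0.002, 0.145]
force: [-0.1, 0.1, -0.5]
width: 85.6
gripper_force: 0.0
```

```bash
python3 nav.py 514.5 163 120 8.3; python3 - <<'E'
from cell import eyes
import cv2,numpy as np
im=eyes.get_image("scene")["color"]; im2=eyes.get_image("top")["color"]
a=cv2.resize(im[185:285,190:330],None,fx=4,fy=4,interpolation=cv2.INTER_CUBIC)
b=cv2.resize(im2[205:289,195:255],(286,400),interpolation=cv2.INTER_CUBIC)
cv2.imwrite("pics/s4.png",np.hstack([cv2.resize(a,(510,400)),b]))
cv2.imwrite("pics/t4.png",im2)
E
```

```text
t 10.85 pos [522.6 -24.9 141.3] yaw 8.3 w 85.6 gf 0.0 F [-0.1  0.1 -0.5] q [-0.42  0.69  0.65  1.98 -0.65  0.69 -0.79]
units tx 0.0637 ty -0.6238 tz 0.0711 twist -0.0000
```

View pics/s4.png

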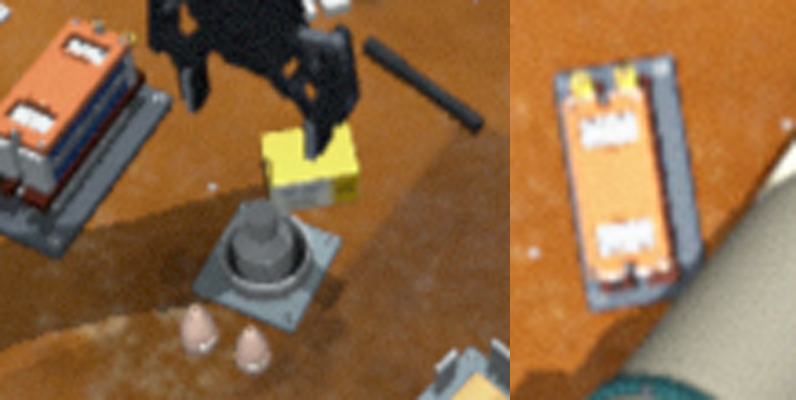

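The weight stands in the cup at (262,245). Next, the mask.

>>> carry_out(
  moves=[
    {"tx":0.008,"ty":-0.06,"tz":0,"twist":0,"fingers":1},
    {"tx":0.01,"ty":-0.1,"tz":0,"twist":0,"fingers":1},
    {"tx":0.01,"ty":-0.1,"tz":0,"twist":0,"fingers":1},
    {"tx":0.01,"ty":-0.1,"tz":0,"twist":0,"fingers":1},
    {"tx":0.01,"ty":-0.1,"tz":0,"twist":0,"fingers":1},
    {"tx":0.01,"ty":-0.1,"tz":0,"twist":0,"fingers":1},
    {"tx":0.006,"ty":-0.064,"tz":0.04,"twist":0,"fingers":1},
    {"tx":0,"ty":0,"tz":0.06,"twist":0,"fingers":1},
    {"tx":0,"ty":0,"tz":0.06,"twist":0,"fingers":1},
    {"tx":0,"ty":0,"tz":0.05,"twist":0,"fingers":1},
    {"tx":0,"ty":0,"tz":0.02,"twist":0,"fingers":1},
    {"tx":0,"ty":0,"tz":0,"twist":0,"fingers":1},
  ],
)

```text
clock: 12.45
eef_pos: [514.0, 162.3, 70.9]
tool_rot: [3.141, 0.001, 0.143]
force: [-0.3, 0.8, -0.5]
width: 85.5
gripper_force: 0.0
```

```bash
python3 nav.py 514.5 163 73 8.3
```

```text
t 12.45 pos [514.  162.3  70.9] yaw 8.2 w 85.5 gf 0.0 F [-0.3  0.8 -0.5] q [-0.72  0.81  0.57  1.97 -0.78  0.59 -1.04]
units tx 0.0020 ty -0.0021 tz -0.0069 twist -0.0005
```

>>> carry_out(
  moves=[
    {"tx":0.002,"ty":-0.002,"tz":-0.026,"twist":0,"fingers":1},
    {"tx":0,"ty":0,"tz":0,"twist":0,"fingers":0.7},
    {"tx":0,"ty":0,"tz":0,"twist":0,"fingers":0.5},
    {"tx":0,"ty":0,"tz":0,"twist":0,"fingers":0.3},
    {"tx":0,"ty":0,"tz":0,"twist":0,"fingers":0.3},
    {"tx":0,"ty":0,"tz":0,"twist":0,"fingers":0.3},
    {"tx":0,"ty":0,"tz":0,"twist":0,"fingers":0.3},
  ],
)

```text
clock: 13.32
eef_pos: [514.8, 164.0, 80.1]
tool_rot: [-3.141, -0.001, 0.145]
force: [-1.6, 1.7, 9.6]
width: 52.3
gripper_force: 62.1
```

>>> carry_out(
  moves=[
    {"tx":0,"ty":0,"tz":-0.01,"twist":0,"fingers":0.3},
    {"tx":0,"ty":0,"tz":-0.02,"twist":0,"fingers":0.3},
    {"tx":0,"ty":0,"tz":-0.03,"twist":0,"fingers":0.3},
    {"tx":0,"ty":0,"tz":-0.03,"twist":0,"fingers":0.3},
    {"tx":0,"ty":0,"tz":-0.02,"twist":0,"fingers":0.3},
    {"tx":0,"ty":0,"tz":0,"twist":0,"fingers":0.3},
  ],
)

```text
clock: 14.08
eef_pos: [514.9, 163.8, 112.7]
tool_rot: [-3.141, -0.001, 0.145]
force: [0.9, 0.3, -1.6]
width: 52.2
gripper_force: 63.0
```

```bash
python3 nav.py 524 363.7 115 -3.6; python3 - <<'E'
from cell import eyes
import cv2,numpy as np
im=eyes.get_image("scene")["color"]
cv2.imwrite("pics/s5.png",cv2.resize(im[120:270,120:320],None,fx=4,fy=4,interpolation=cv2.INTER_CUBIC))
E
```

```text
t 14.07 pos [514.9 163.8 112.7] yaw 8.3 w 52.2 gf 63.0 F [ 0.9  0.3 -1.6] q [-0.76  0.76  0.64  1.95 -0.72  0.67 -1.09]
units tx 0.1261 ty -0.6550 tz -0.0077 twist 0.0660
```

View pics/s5.png

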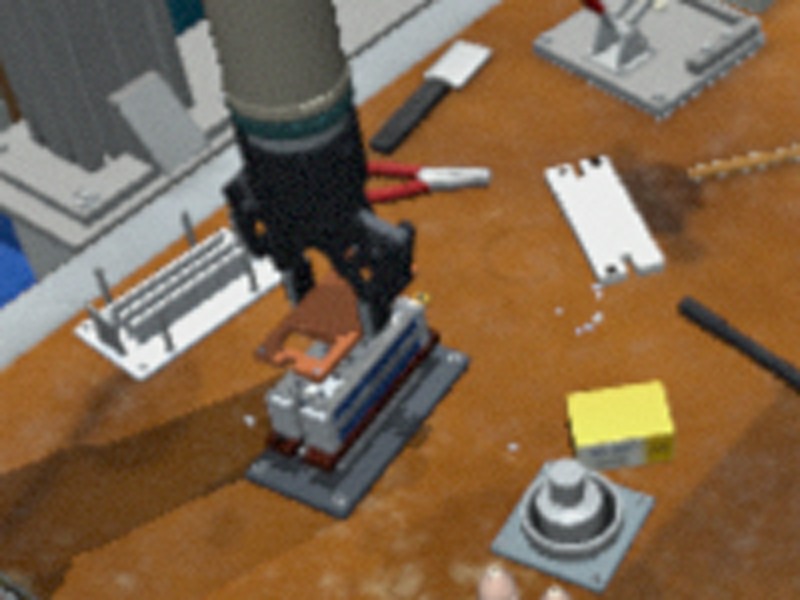

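The mask came up alone and hangs level. The pack is still seated on the jig. Carrying the mask to the stand.

>>> carry_out(
  moves=[
    {"tx":0.006,"ty":-0.03,"tz":0,"twist":0,"fingers":0.3},
    {"tx":0.013,"ty":-0.065,"tz":0,"twist":0,"fingers":0.3},
    {"tx":0.013,"ty":-0.07,"tz":0,"twist":0,"fingers":0.3},
    {"tx":0.013,"ty":-0.07,"tz":0,"twist":0,"fingers":0.3},
    {"tx":0.013,"ty":-0.07,"tz":0,"twist":0,"fingers":0.3},
    {"tx":0.013,"ty":-0.07,"tz":0,"twist":0,"fingers":0.3},
    {"tx":0.014,"ty":-0.07,"tz":0,"twist":0,"fingers":0.3},
    {"tx":0.014,"ty":-0.07,"tz":0,"twist":0,"fingers":0.3},
    {"tx":0.014,"ty":-0.07,"tz":0,"twist":0,"fingers":0.3},
    {"tx":0.013,"ty":-0.07,"tz":0,"twist":0.022,"fingers":0.3},
    {"tx":0,"ty":0,"tz":0,"twist":0.022,"fingers":0.3},
    {"tx":0,"ty":0,"tz":0,"twist":0.022,"fingers":0.3},
  ],
)

```text
clock: 15.62
eef_pos: [522.8, 364.7, 111.3]
tool_rot: [3.141, 0.001, -0.064]
force: [-0.9, -0.5, -1.4]
width: 52.0
gripper_force: 63.1
```

```bash
python3 nav.py 524 363.7 36 -3.6
```

```text
t 15.62 pos [522.8 364.7 111.3] yaw -3.6 w 52.0 gf 63.1 F [-0.9 -0.5 -1.4] q [-1.07  0.9   0.75  1.68 -0.76  0.88 -1.63]
units tx 0.0042 ty 0.0030 tz 0.2510 twist -0.0003
```

>>> carry_out(
  moves=[
    {"tx":0.004,"ty":0.003,"tz":0.03,"twist":0,"fingers":0.3},
    {"tx":0,"ty":0,"tz":0.05,"twist":0,"fingers":0.3},
    {"tx":0,"ty":0,"tz":0.05,"twist":0,"fingers":0.3},
    {"tx":0,"ty":0,"tz":0.05,"twist":0,"fingers":0.3},
    {"tx":0,"ty":0,"tz":0.04,"twist":0,"fingers":0.3},
    {"tx":0,"ty":0,"tz":0.02,"twist":0,"fingers":0.3},
    {"tx":0,"ty":0,"tz":0.01,"twist":0,"fingers":0.3},
    {"tx":0,"ty":0,"tz":0,"twist":0,"fingers":0.3},
  ],
)

```text
clock: 16.62
eef_pos: [525.0, 362.6, 37.3]
tool_rot: [-3.141, -0.0, -0.063]
force: [0.6, -0.2, -1.8]
width: 52.1
gripper_force: 63.1
```

>>> carry_out(
  moves=[
    {"tx":0,"ty":0,"tz":0.005,"twist":0,"fingers":0.3},
    {"tx":0,"ty":0,"tz":0.005,"twist":0,"fingers":0.3},
    {"tx":0,"ty":0,"tz":0,"twist":0,"fingers":0.3},
  ],
)

```text
clock: 17.0
eef_pos: [524.9, 362.7, 34.2]
tool_rot: [-3.141, -0.0, -0.063]
force: [0.3, 0.5, -1.8]
width: 52.4
gripper_force: 63.1
```

>>> carry_out(
  moves=[
    {"tx":0,"ty":0,"tz":0.004,"twist":0,"fingers":0.3},
    {"tx":0,"ty":0,"tz":0,"twist":0,"fingers":0.3},
  ],
)

```text
clock: 17.25
eef_pos: [524.9, 362.7, 34.2]
tool_rot: [-3.141, 0.0, -0.063]
force: [-2.0, -0.7, 6.7]
width: 52.1
gripper_force: 63.9
```

>>> carry_out(
  moves=[
    {"tx":0,"ty":0,"tz":0,"twist":0,"fingers":0.7},
    {"tx":0,"ty":0,"tz":0,"twist":0,"fingers":0.9},
    {"tx":0,"ty":0,"tz":0,"twist":0,"fingers":1},
    {"tx":0,"ty":0,"tz":0,"twist":0,"fingers":1},
    {"tx":0,"ty":0,"tz":-0.05,"twist":0,"fingers":1},
    {"tx":0,"ty":0,"tz":-0.1,"twist":0,"fingers":1},
    {"tx":0,"ty":0,"tz":-0.15,"twist":0,"fingers":1},
    {"tx":0,"ty":0,"tz":-0.05,"twist":0,"fingers":1},
    {"tx":0,"ty":0,"tz":0,"twist":0,"fingers":1},
  ],
)

```text
clock: 18.38
eef_pos: [525.3, 363.0, 139.3]
tool_rot: [-3.14, -0.002, -0.063]
force: [0.9, -0.4, 0.5]
width: 85.3
gripper_force: 0.0
```

```bash
python3 nav.py 514.5 163.3 52 8.3; python3 - <<'E'
from cell import eyes
import cv2,numpy as np
im=eyes.get_image("scene")["color"]
cv2.imwrite("pics/s6.png",cv2.resize(im[150:270,110:270],None,fx=4,fy=4,interpolation=cv2.INTER_CUBIC))
E
```

```text
t 18.38 pos [525.3 363.  139.3] yaw -3.6 w 85.3 gf 0.0 F [ 0.9 -0.4  0.5] q [-1.08  0.87  0.78  1.66 -0.73  0.93 -1.65]
units tx 0.0058 ty 0.6665 tz 0.2912 twist -0.0661
```

View pics/s6.png

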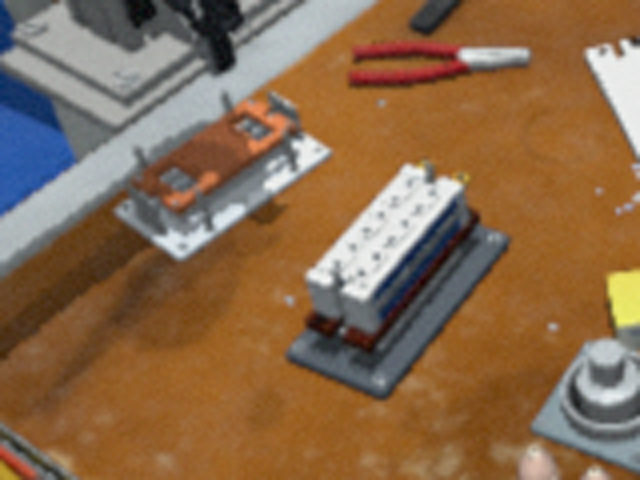

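The mask lies flat between the pins and stops at (215,155). The pack sits clean on the jig, with its lugs at the far end. Next, the pack.

>>> carry_out(
  moves=[
    {"tx":0,"ty":0.066,"tz":0,"twist":0,"fingers":1},
    {"tx":0.001,"ty":0.1,"tz":0,"twist":0,"fingers":1},
    {"tx":0.001,"ty":0.1,"tz":0,"twist":0,"fingers":1},
    {"tx":0.001,"ty":0.1,"tz":0,"twist":0,"fingers":1},
    {"tx":0.001,"ty":0.1,"tz":0,"twist":0,"fingers":1},
    {"tx":0.001,"ty":0.1,"tz":0,"twist":0,"fingers":1},
    {"tx":0.001,"ty":0.1,"tz":0,"twist":-0.022,"fingers":1},
    {"tx":0,"ty":0,"tz":0.02,"twist":-0.022,"fingers":1},
    {"tx":0,"ty":0,"tz":0.03,"twist":-0.022,"fingers":1},
    {"tx":0,"ty":0,"tz":0.05,"twist":0,"fingers":1},
    {"tx":0,"ty":0,"tz":0.03,"twist":0,"fingers":1},
    {"tx":0,"ty":0,"tz":0,"twist":0,"fingers":1},
  ],
)

```text
clock: 19.92
eef_pos: [513.1, 162.6, 97.8]
tool_rot: [3.141, 0.002, 0.144]
force: [0.1, 0.4, 0.5]
width: 85.1
gripper_force: 0.0
```

```bash
python3 nav.py 514.7 163.3 60 8.3
```

```text
t 19.93 pos [513.1 162.6  97.8] yaw 8.2 w 85.1 gf 0.0 F [0.1 0.4 0.5] q [-0.75  0.78  0.62  1.96 -0.74  0.65 -1.07]
units tx 0.0055 ty -0.0017 tz 0.1259 twist -0.0004
```

>>> carry_out(
  moves=[
    {"tx":0.005,"ty":-0.002,"tz":0.05,"twist":0,"fingers":1},
    {"tx":0,"ty":0,"tz":0.05,"twist":0,"fingers":1},
    {"tx":0,"ty":0,"tz":0.026,"twist":0,"fingers":1},
    {"tx":0,"ty":0,"tz":0,"twist":0,"fingers":0.7},
    {"tx":0,"ty":0,"tz":0,"twist":0,"fingers":0.5},
    {"tx":0,"ty":0,"tz":0,"twist":0,"fingers":0.3},
    {"tx":0,"ty":0,"tz":0,"twist":0,"fingers":0.3},
    {"tx":0,"ty":0,"tz":0,"twist":0,"fingers":0.3},
    {"tx":0,"ty":0,"tz":0,"twist":0,"fingers":0.3},
  ],
)

```text
clock: 21.05
eef_pos: [515.6, 164.0, 61.7]
tool_rot: [-3.141, -0.001, 0.144]
force: [-0.5, -0.3, 5.2]
width: 48.9
gripper_force: 63.6
```

>>> carry_out(
  moves=[
    {"tx":0,"ty":0,"tz":-0.01,"twist":0,"fingers":0.3},
    {"tx":0,"ty":0,"tz":-0.03,"twist":0,"fingers":0.3},
    {"tx":0,"ty":0,"tz":-0.05,"twist":0,"fingers":0.3},
    {"tx":0,"ty":0,"tz":-0.06,"twist":0,"fingers":0.3},
    {"tx":0,"ty":0,"tz":-0.06,"twist":0,"fingers":0.3},
    {"tx":0,"ty":0,"tz":-0.03,"twist":0,"fingers":0.3},
    {"tx":0,"ty":0,"tz":0,"twist":0,"fingers":0.3},
  ],
)

```text
clock: 21.92
eef_pos: [515.8, 164.1, 134.0]
tool_rot: [-3.141, -0.001, 0.145]
force: [0.8, 0.1, -5.0]
width: 49.0
gripper_force: 62.9
```

```bash
python3 nav.py 467.5 -415 130 15; python3 - <<'E'
from cell import eyes
import cv2,numpy as np
im=eyes.get_image("scene")["color"]
cv2.imwrite("pics/s7.png",cv2.resize(im[120:270,120:320],None,fx=4,fy=4,interpolation=cv2.INTER_CUBIC))
E
```

```text
t 21.93 pos [515.8 164.1 134. ] yaw 8.3 w 49.0 gf 62.9 F [ 0.8  0.1 -5. ] q [-0.79  0.73  0.68  1.94 -0.69  0.72 -1.12]
units tx -0.4376 ty 1.8871 tz 0.0132 twist -0.0373
```

View pics/s7.png

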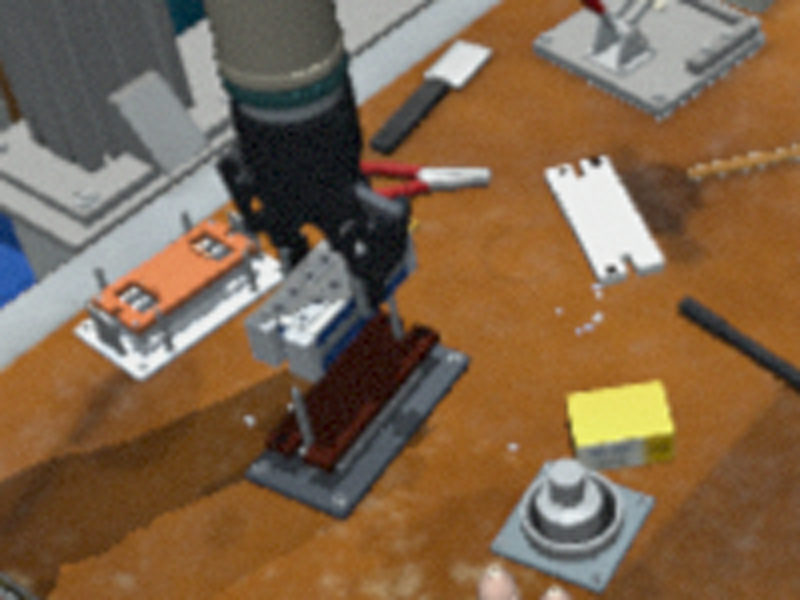

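The pack is held level with its bottom above the dowels, and the board stayed on the jig. Carrying it to the cradle.

>>> carry_out(
  moves=[
    {"tx":-0.01,"ty":0.04,"tz":0,"twist":0,"fingers":0.3},
    {"tx":-0.018,"ty":0.08,"tz":0,"twist":0,"fingers":0.3},
    {"tx":-0.019,"ty":0.08,"tz":0,"twist":0,"fingers":0.3},
    {"tx":-0.019,"ty":0.08,"tz":0,"twist":0,"fingers":0.3},
    {"tx":-0.019,"ty":0.08,"tz":0,"twist":0,"fingers":0.3},
    {"tx":-0.019,"ty":0.08,"tz":0,"twist":0,"fingers":0.3},
    {"tx":-0.019,"ty":0.08,"tz":0,"twist":0,"fingers":0.3},
    {"tx":-0.019,"ty":0.08,"tz":0,"twist":0,"fingers":0.3},
    {"tx":-0.019,"ty":0.08,"tz":0,"twist":0,"fingers":0.3},
    {"tx":-0.019,"ty":0.08,"tz":0,"twist":0,"fingers":0.3},
    {"tx":-0.019,"ty":0.08,"tz":0,"twist":0,"fingers":0.3},
    {"tx":-0.019,"ty":0.08,"tz":0,"twist":0,"fingers":0.3},
  ],
)

```text
clock: 23.48
eef_pos: [489.3, -120.5, 132.6]
tool_rot: [3.141, 0.001, 0.143]
force: [0.3, -0.6, -5.0]
width: 48.9
gripper_force: 62.9
```

>>> carry_out(
  moves=[
    {"tx":-0.019,"ty":0.08,"tz":0,"twist":0,"fingers":0.3},
    {"tx":-0.019,"ty":0.08,"tz":0,"twist":0,"fingers":0.3},
    {"tx":-0.019,"ty":0.08,"tz":0,"twist":0,"fingers":0.3},
    {"tx":-0.019,"ty":0.08,"tz":0,"twist":0,"fingers":0.3},
    {"tx":-0.019,"ty":0.08,"tz":0,"twist":0,"fingers":0.3},
    {"tx":-0.019,"ty":0.08,"tz":0,"twist":0,"fingers":0.3},
    {"tx":-0.019,"ty":0.08,"tz":0,"twist":0,"fingers":0.3},
    {"tx":-0.019,"ty":0.08,"tz":0,"twist":0,"fingers":0.3},
    {"tx":-0.019,"ty":0.08,"tz":0,"twist":0,"fingers":0.3},
    {"tx":-0.019,"ty":0.08,"tz":0,"twist":0,"fingers":0.3},
    {"tx":-0.01,"ty":0.06,"tz":0,"twist":0,"fingers":0.3},
    {"tx":0,"ty":0,"tz":0,"twist":0,"fingers":0.3},
  ],
)

```text
clock: 24.98
eef_pos: [466.9, -384.5, 132.8]
tool_rot: [3.141, 0.001, 0.142]
force: [-0.1, 0.6, -4.2]
width: 48.8
gripper_force: 63.1
```

```bash
python3 nav.py 468.5 -414.5 130 15
```

```text
t 24.98 pos [ 466.9 -384.5  132.8] yaw 8.1 w 48.8 gf 63.1 F [-0.1  0.6 -4.2] q [ 0.29  0.78  0.59  1.76 -0.58  0.79 -0.26]
units tx -0.0089 ty 0.0997 tz 0.0094 twist -0.0383
```

>>> carry_out(
  moves=[
    {"tx":-0.003,"ty":0.03,"tz":0,"twist":0,"fingers":0.3},
    {"tx":-0.003,"ty":0.04,"tz":0,"twist":0,"fingers":0.3},
    {"tx":-0.003,"ty":0.03,"tz":0,"twist":0,"fingers":0.3},
    {"tx":0,"ty":0,"tz":0,"twist":-0.019,"fingers":0.3},
    {"tx":0,"ty":0,"tz":0,"twist":-0.019,"fingers":0.3},
    {"tx":0,"ty":0,"tz":0,"twist":0,"fingers":0.3},
  ],
)

```text
clock: 25.72
eef_pos: [469.8, -413.0, 133.1]
tool_rot: [3.142, -0.0, 0.263]
force: [0.5, -0.3, -4.7]
width: 49.2
gripper_force: 63.0
```

```bash
python3 nav.py 468.5 -414.5 38 15; python3 - <<'E'
from cell import eyes
import cv2,numpy as np
im=eyes.get_image("scene")["color"]; 
cv2.imwrite("pics/s8.png",cv2.resize(im[240:400,310:460],None,fx=4,fy=3.75,interpolation=cv2.INTER_CUBIC))
E
```

```text
t 25.73 pos [ 469.8 -413.   133.1] yaw 15.1 w 49.2 gf 63.0 F [ 0.5 -0.3 -4.7] q [ 0.35  0.79  0.55  1.7  -0.54  0.81 -0.15]
units tx -0.0055 ty 0.0037 tz 0.3171 twist 0.0004
```

View pics/s8.png

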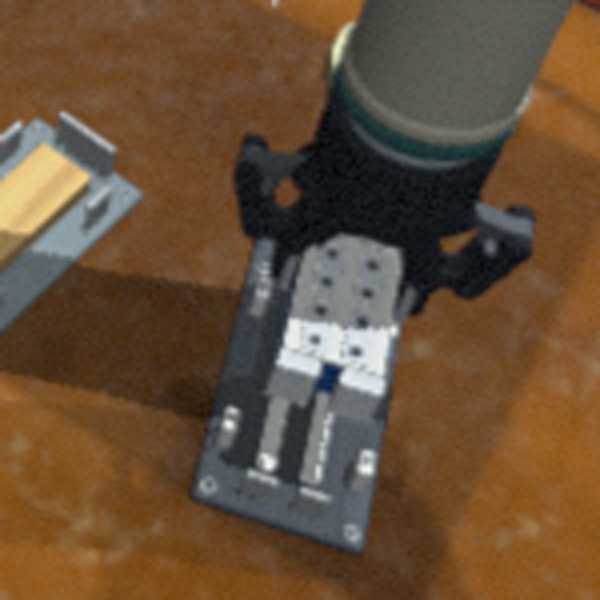

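The pack is parallel to the cradle and above it (rear end at (330,385), rails below). Lowering.

>>> carry_out(
  moves=[
    {"tx":-0.005,"ty":0.004,"tz":0.04,"twist":0,"fingers":0.3},
    {"tx":0,"ty":0,"tz":0.06,"twist":0,"fingers":0.3},
    {"tx":0,"ty":0,"tz":0.06,"twist":0,"fingers":0.3},
    {"tx":0,"ty":0,"tz":0.05,"twist":0,"fingers":0.3},
    {"tx":0,"ty":0,"tz":0.04,"twist":0,"fingers":0.3},
    {"tx":0,"ty":0,"tz":0.03,"twist":0,"fingers":0.3},
    {"tx":0,"ty":0,"tz":0.02,"twist":0,"fingers":0.3},
    {"tx":0,"ty":0,"tz":0.01,"twist":0,"fingers":0.3},
    {"tx":0,"ty":0,"tz":0,"twist":0,"fingers":0.3},
  ],
)

```text
clock: 26.9
eef_pos: [468.7, -414.3, 40.2]
tool_rot: [3.141, -0.0, 0.264]
force: [0.3, -0.3, -3.6]
width: 49.2
gripper_force: 63.3
```

>>> carry_out(
  moves=[
    {"tx":0,"ty":0,"tz":0.005,"twist":0,"fingers":0.3},
    {"tx":0,"ty":0,"tz":0.005,"twist":0,"fingers":0.3},
    {"tx":0,"ty":0,"tz":0,"twist":0,"fingers":0.3},
  ],
)

```text
clock: 27.28
eef_pos: [468.7, -414.2, 37.1]
tool_rot: [-3.141, -0.0, 0.264]
force: [0.1, 0.2, -3.9]
width: 49.0
gripper_force: 63.3
```

>>> carry_out(
  moves=[
    {"tx":0,"ty":0,"tz":0.004,"twist":0,"fingers":0.3},
    {"tx":0,"ty":0,"tz":0.003,"twist":0,"fingers":0.3},
    {"tx":0,"ty":0,"tz":0,"twist":0,"fingers":0.3},
  ],
)

```text
clock: 27.65
eef_pos: [468.7, -414.3, 35.7]
tool_rot: [3.142, -0.0, 0.264]
force: [-0.4, 2.4, 3.4]
width: 48.7
gripper_force: 64.1
```

>>> carry_out(
  moves=[
    {"tx":0,"ty":0,"tz":0,"twist":0,"fingers":0.7},
    {"tx":0,"ty":0,"tz":0,"twist":0,"fingers":0.9},
    {"tx":0,"ty":0,"tz":0,"twist":0,"fingers":1},
    {"tx":0,"ty":0,"tz":0,"twist":0,"fingers":1},
    {"tx":0,"ty":0,"tz":-0.05,"twist":0,"fingers":1},
    {"tx":0,"ty":0,"tz":-0.1,"twist":0,"fingers":1},
    {"tx":0,"ty":0,"tz":-0.15,"twist":0,"fingers":1},
    {"tx":0,"ty":0,"tz":-0.05,"twist":0,"fingers":1},
    {"tx":0,"ty":0,"tz":0,"twist":0.019,"fingers":1},
    {"tx":0,"ty":0,"tz":0,"twist":0.019,"fingers":1},
    {"tx":0,"ty":0,"tz":0,"twist":0,"fingers":1},
  ],
)

```text
clock: 29.02
eef_pos: [468.6, -413.9, 140.0]
tool_rot: [-3.141, 0.0, 0.145]
force: [0.2, 0.4, 0.4]
width: 85.1
gripper_force: 0.0
```

```bash
python3 nav.py 514.7 163.4 140 8.3; python3 - <<'E'
from cell import eyes
import cv2,numpy as np
im=eyes.get_image("scene")["color"]; 
cv2.imwrite("pics/s9.png",cv2.resize(im[260:400,330:450],None,fx=4,fy=4,interpolation=cv2.INTER_CUBIC))
E
```

```text
t 29.02 pos [ 468.6 -413.9  140. ] yaw 8.3 w 85.1 gf 0.0 F [0.2 0.4 0.4] q [ 0.33  0.79  0.59  1.69 -0.57  0.83 -0.25]
units tx 0.4303 ty -1.8820 tz 0.0001 twist 0.0001
```

View pics/s9.png

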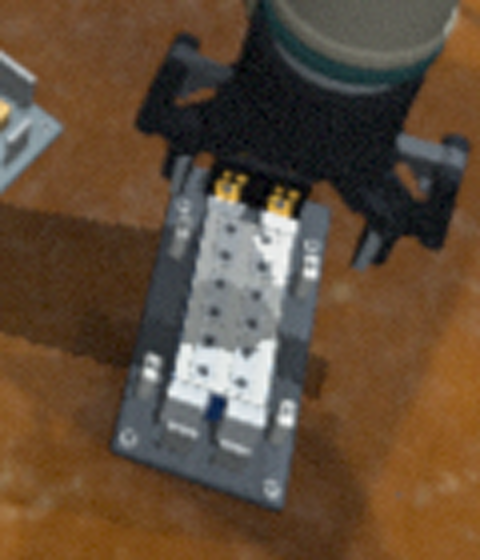

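The pack lies in the cradle with its lugs at the contact block (255,190). My 14 pictures are used up, so the board goes by numbers.

>>> carry_out(
  moves=[
    {"tx":0.014,"ty":-0.06,"tz":0,"twist":0,"fingers":1},
    {"tx":0.027,"ty":-0.12,"tz":0,"twist":0,"fingers":1},
    {"tx":0.028,"ty":-0.12,"tz":0,"twist":0,"fingers":1},
    {"tx":0.028,"ty":-0.12,"tz":0,"twist":0,"fingers":1},
    {"tx":0.027,"ty":-0.12,"tz":0,"twist":0,"fingers":1},
    {"tx":0.028,"ty":-0.12,"tz":0,"twist":0,"fingers":1},
    {"tx":0.027,"ty":-0.12,"tz":0,"twist":0,"fingers":1},
    {"tx":0.028,"ty":-0.12,"tz":0,"twist":0,"fingers":1},
    {"tx":0.027,"ty":-0.12,"tz":0,"twist":0,"fingers":1},
    {"tx":0.028,"ty":-0.12,"tz":0,"twist":0,"fingers":1},
    {"tx":0.027,"ty":-0.12,"tz":0,"twist":0,"fingers":1},
    {"tx":0.028,"ty":-0.12,"tz":0,"twist":0,"fingers":1},
  ],
)

```text
clock: 30.58
eef_pos: [502.3, 11.7, 140.0]
tool_rot: [-3.14, 0.001, 0.146]
force: [1.2, -1.0, -0.5]
width: 85.2
gripper_force: 0.0
```

>>> carry_out(
  moves=[
    {"tx":0.027,"ty":-0.12,"tz":0,"twist":0,"fingers":1},
    {"tx":0.028,"ty":-0.12,"tz":0,"twist":0,"fingers":1},
    {"tx":0.027,"ty":-0.12,"tz":0,"twist":0,"fingers":1},
    {"tx":0.025,"ty":-0.1,"tz":0,"twist":0,"fingers":1},
    {"tx":0,"ty":-0.042,"tz":0,"twist":0,"fingers":1},
    {"tx":0,"ty":0,"tz":0,"twist":0,"fingers":1},
  ],
)

```text
clock: 31.32
eef_pos: [512.3, 163.4, 139.9]
tool_rot: [-3.141, 0.001, 0.146]
force: [-0.3, -0.4, -0.4]
width: 85.3
gripper_force: 0.0
```

```bash
python3 nav.py 514.7 163.4 30 8.3
```

```text
t 31.32 pos [512.3 163.4 139.9] yaw 8.4 w 85.3 gf 0.0 F [-0.3 -0.4 -0.4] q [-0.79  0.72  0.69  1.94 -0.68  0.73 -1.12]
units tx 0.0079 ty 0.0012 tz 0.3663 twist 0.0005
```

>>> carry_out(
  moves=[
    {"tx":0.008,"ty":0.001,"tz":0.06,"twist":0,"fingers":1},
    {"tx":0,"ty":0,"tz":0.08,"twist":0,"fingers":1},
    {"tx":0,"ty":0,"tz":0.08,"twist":0,"fingers":1},
    {"tx":0,"ty":0,"tz":0.06,"twist":0,"fingers":1},
    {"tx":0,"ty":0,"tz":0.04,"twist":0,"fingers":1},
    {"tx":0,"ty":0,"tz":0.03,"twist":0,"fingers":1},
    {"tx":0,"ty":0,"tz":0.012,"twist":0,"fingers":1},
    {"tx":0,"ty":0,"tz":0,"twist":0,"fingers":1},
  ],
)

```text
clock: 32.33
eef_pos: [515.9, 162.9, 31.5]
tool_rot: [-3.142, -0.0, 0.144]
force: [0.6, -0.3, 0.6]
width: 85.5
gripper_force: 0.0
```

>>> carry_out(
  moves=[
    {"tx":0,"ty":0,"tz":0,"twist":0,"fingers":0.7},
    {"tx":0,"ty":0,"tz":0,"twist":0,"fingers":0.5},
    {"tx":0,"ty":0,"tz":0,"twist":0,"fingers":0.3},
    {"tx":0,"ty":0,"tz":0,"twist":0,"fingers":0.3},
    {"tx":0,"ty":0,"tz":0,"twist":0,"fingers":0.3},
    {"tx":0,"ty":0,"tz":0,"twist":0,"fingers":0.3},
  ],
)

```text
clock: 33.08
eef_pos: [515.9, 163.1, 32.2]
tool_rot: [-3.141, -0.001, 0.145]
force: [-0.8, 1.1, 5.2]
width: 53.0
gripper_force: 63.1
```

>>> carry_out(
  moves=[
    {"tx":0,"ty":0,"tz":-0.01,"twist":0,"fingers":0.3},
    {"tx":0,"ty":0,"tz":-0.03,"twist":0,"fingers":0.3},
    {"tx":0,"ty":0,"tz":-0.05,"twist":0,"fingers":0.3},
    {"tx":0,"ty":0,"tz":-0.06,"twist":0,"fingers":0.3},
    {"tx":0,"ty":0,"tz":-0.06,"twist":0,"fingers":0.3},
    {"tx":0,"ty":0,"tz":-0.06,"twist":0,"fingers":0.3},
    {"tx":0,"ty":0,"tz":-0.04,"twist":0,"fingers":0.3},
    {"tx":0,"ty":0,"tz":0,"twist":0,"fingers":0.3},
  ],
)

```text
clock: 34.08
eef_pos: [516.3, 163.1, 125.4]
tool_rot: [-3.141, -0.002, 0.145]
force: [1.4, -0.2, -1.0]
width: 52.7
gripper_force: 63.0
```

```bash
python3 nav.py 458.6 -217.4 120 -9
```

```text
t 34.08 pos [516.3 163.1 125.4] yaw 8.3 w 52.7 gf 63.0 F [ 1.4 -0.2 -1. ] q [-0.77  0.74  0.67  1.94 -0.7   0.7  -1.1 ]
units tx -0.3731 ty 1.2273 tz 0.0180 twist 0.0961
```

>>> carry_out(
  moves=[
    {"tx":-0.012,"ty":0.04,"tz":0,"twist":0,"fingers":0.3},
    {"tx":-0.024,"ty":0.08,"tz":0,"twist":0,"fingers":0.3},
    {"tx":-0.024,"ty":0.08,"tz":0,"twist":0,"fingers":0.3},
    {"tx":-0.024,"ty":0.08,"tz":0,"twist":0,"fingers":0.3},
    {"tx":-0.024,"ty":0.08,"tz":0,"twist":0,"fingers":0.3},
    {"tx":-0.024,"ty":0.08,"tz":0,"twist":0,"fingers":0.3},
    {"tx":-0.024,"ty":0.08,"tz":0,"twist":0,"fingers":0.3},
    {"tx":-0.024,"ty":0.08,"tz":0,"twist":0,"fingers":0.3},
    {"tx":-0.024,"ty":0.08,"tz":0,"twist":0,"fingers":0.3},
    {"tx":-0.024,"ty":0.08,"tz":0,"twist":0,"fingers":0.3},
    {"tx":-0.024,"ty":0.08,"tz":0,"twist":0,"fingers":0.3},
    {"tx":-0.024,"ty":0.08,"tz":0,"twist":0,"fingers":0.3},
  ],
)

```text
clock: 35.58
eef_pos: [472.1, -123.8, 123.8]
tool_rot: [-3.141, 0.002, 0.143]
force: [0.2, 0.0, -1.0]
width: 52.4
gripper_force: 63.0
```

>>> carry_out(
  moves=[
    {"tx":-0.024,"ty":0.08,"tz":0,"twist":0,"fingers":0.3},
    {"tx":-0.024,"ty":0.08,"tz":0,"twist":0,"fingers":0.3},
    {"tx":-0.024,"ty":0.08,"tz":0,"twist":0,"fingers":0.3},
    {"tx":-0.024,"ty":0.06,"tz":0,"twist":0,"fingers":0.3},
    {"tx":0,"ty":0,"tz":0,"twist":0.032,"fingers":0.3},
    {"tx":0,"ty":0,"tz":0,"twist":0.032,"fingers":0.3},
    {"tx":0,"ty":0,"tz":0,"twist":0.032,"fingers":0.3},
    {"tx":0,"ty":0,"tz":0,"twist":0,"fingers":0.3},
  ],
)

```text
clock: 36.58
eef_pos: [456.8, -215.8, 123.7]
tool_rot: [3.141, 0.002, -0.157]
force: [0.2, -0.5, -1.2]
width: 52.6
gripper_force: 63.0
```

```bash
python3 nav.py 460 -217.4 32 -9
python3 - <<'E'
# tilt/position check of the held board by its dark brown colour in the scene view
from cell import eyes; import cv2,numpy as np
im=eyes.get_image("scene"); cv2.imwrite("pics/s10.png",im["color"])
from h import *
w=np.array([460,-217.4,0]); print(proj(cam(im),[460,-217.4,128]))
b,g,r=[im["color"][...,i].astype(int) for i in range(3)]
m=((r-g>15)&(r<95)&(g<45)).astype(np.uint8); m[:150]=0
n,l,st,ce=cv2.connectedComponentsWithStats(m)
for i in np.argsort(-st[1:,4])[:4]+1: print(st[i],ce[i].round(1))
E
```

```text
t 36.58 pos [ 456.8 -215.8  123.7] yaw -9.0 w 52.6 gf 63.0 F [ 0.2 -0.5 -1.2] q [-0.04  0.7   0.66  2.04 -0.72  0.64 -0.62]
units tx 0.0115 ty 0.0034 tz 0.3058 twist -0.0000
[[312.1590196  274.09495045]]
[492 228  66  59 940] [521.9 254.8]
[278 262  39  43 858] [299.3 283.9]
[502 362  15  12  26] [510.1 367.8]
[525 382  14  14  26] [531.1 387.8]
```

>>> carry_out(
  moves=[
    {"tx":0.011,"ty":0.003,"tz":0.04,"twist":0,"fingers":0.3},
    {"tx":0,"ty":0,"tz":0.06,"twist":0,"fingers":0.3},
    {"tx":0,"ty":0,"tz":0.06,"twist":0,"fingers":0.3},
    {"tx":0,"ty":0,"tz":0.05,"twist":0,"fingers":0.3},
    {"tx":0,"ty":0,"tz":0.04,"twist":0,"fingers":0.3},
    {"tx":0,"ty":0,"tz":0.03,"twist":0,"fingers":0.3},
    {"tx":0,"ty":0,"tz":0.02,"twist":0,"fingers":0.3},
    {"tx":0,"ty":0,"tz":0,"twist":0,"fingers":0.3},
  ],
)

```text
clock: 37.62
eef_pos: [461.0, -216.8, 34.2]
tool_rot: [-3.141, 0.0, -0.157]
force: [0.2, 0.3, -1.3]
width: 52.8
gripper_force: 63.0
```

>>> carry_out(
  moves=[
    {"tx":0,"ty":0,"tz":0.005,"twist":0,"fingers":0.3},
    {"tx":0,"ty":0,"tz":0.004,"twist":0,"fingers":0.3},
    {"tx":0,"ty":0,"tz":0,"twist":0,"fingers":0.3},
  ],
)

```text
clock: 38.0
eef_pos: [461.1, -216.8, 31.8]
tool_rot: [3.142, -0.0, -0.157]
force: [-0.2, 0.0, -1.2]
width: 52.5
gripper_force: 63.0
```

>>> carry_out(
  moves=[
    {"tx":0,"ty":0,"tz":0.004,"twist":0,"fingers":0.3},
    {"tx":0,"ty":0,"tz":0.004,"twist":0,"fingers":0.3},
    {"tx":0,"ty":0,"tz":0,"twist":0,"fingers":0.3},
  ],
)

```text
clock: 38.38
eef_pos: [461.2, -216.8, 30.2]
tool_rot: [-3.141, -0.001, -0.157]
force: [-1.5, 1.2, 9.4]
width: 52.6
gripper_force: 64.1
```

>>> carry_out(
  moves=[
    {"tx":0,"ty":0,"tz":0,"twist":0,"fingers":0.7},
    {"tx":0,"ty":0,"tz":0,"twist":0,"fingers":0.9},
    {"tx":0,"ty":0,"tz":0,"twist":0,"fingers":1},
    {"tx":0,"ty":0,"tz":0,"twist":0,"fingers":1},
    {"tx":0,"ty":0,"tz":-0.05,"twist":0,"fingers":1},
    {"tx":0,"ty":0,"tz":-0.1,"twist":0,"fingers":1},
    {"tx":0,"ty":0,"tz":-0.15,"twist":0,"fingers":1},
    {"tx":0,"ty":-0.1,"tz":-0.05,"twist":0,"fingers":1},
    {"tx":0,"ty":-0.15,"tz":0,"twist":0,"fingers":1},
    {"tx":0,"ty":-0.15,"tz":0,"twist":0,"fingers":1},
    {"tx":0,"ty":-0.1,"tz":0,"twist":0,"fingers":1},
    {"tx":0,"ty":0,"tz":0,"twist":0,"fingers":1},
  ],
)

```text
clock: 39.88
eef_pos: [484.8, -65.7, 134.8]
tool_rot: [-3.14, 0.0, -0.152]
force: [-0.0, -0.5, 0.5]
width: 85.9
gripper_force: 0.0
```

```bash
python3 - <<'E'
from cell import eyes,ctrl; import cv2,numpy as np
from h import *
print(ctrl.read_state()["eef_pos"])
def comp(n,m,pt,z):
    k,l,st,ce=cv2.connectedComponentsWithStats(m.astype(np.uint8)); c=cam(im)
    u=proj(c,[pt])[0]; i=min((i for i in range(1,k) if st[i,4]>60),key=lambda i:np.hypot(*(ce[i]-u)))
    ys,xs=np.where(l==i); P=ray(c,np.c_[xs,ys],z)[:,:2].astype(np.float32); print(n,st[i],u.round(0),cv2.minAreaRect(P))
for nm in("top","scene"):
    im=eyes.get_image(nm); cv2.imwrite(f"pics/end_{nm}.png",im["color"]); b,g,r=[im["color"][...,i].astype(int) for i in range(3)]
    print(nm); comp("board",(r<120)&(r-b>12)&(g<50),(459,-217,38),38)
    hsv=cv2.cvtColor(im["color"],cv2.COLOR_BGR2HSV)
    comp("pack top",(hsv[...,1]<40)&(hsv[...,2]>140),(468,-415,50),50)
    comp("mask",(hsv[...,1]>120)&(r>200),(524,364,38),38)
E
```

```text
[484.83906969 -65.74653341 134.80669228]
top
board [ 387  105   89   38 2037] [335. 258.] ((908.430419921875, -545.0830078125), (291.80584716796875, 125.19205474853516), 86.30374908447266)
pack top [384 228  30  52 771] [397. 255.] ((472.1722412109375, -420.1203308105469), (156.6206512451172, 64.26438903808594), 15.15153694152832)
mask [151 224  17  34 341] [158. 240.] ((523.2008666992188, 360.9139709472656), (50.77048110961914, 108.48269653320312), 87.05205535888672)
scene
board [ 282  273   55   51 1111] [310. 296.] ((455.4607849121094, -216.9527130126953), (54.847782135009766, 144.69442749023438), 80.94805908203125)
pack top [ 372  309   33   58 1212] [389. 335.] ((464.1031494140625, -414.5067138671875), (125.05152893066406, 50.21013259887695), 15.01719856262207)
mask [145 175  36  26 272] [164. 187.] ((524.8817749023438, 365.15411376953125), (53.199127197265625, 116.98653411865234), 87.06519317626953)
```

The scene view puts the board at 145×55 mm, the pack at 125×50 mm and the mask at 117×53 mm. Each lies within 4 mm of its place at the expected height, and the robot is clear. Handing in.

```bash
python3 -c "
from cell import job; print(job.finish_job())"
```

```text
the job is handed in; nothing more can be done
None
```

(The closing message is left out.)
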